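# Set the length stop and spin its wing nut tight

## Robot

A 6-joint arm with a two-finger parallel gripper is mounted at the origin on a cart in front of the work surface, level with it; the furniture and walls round the work are solid. World frame = base frame: x ahead of the robot, y to its left, z up, the work surface at z = 0. Lengths are in m, angles in rad, forces in N, time in s.
With the tool pointing down it reaches from about 0.35 to 0.85 m from the base axis. Payload 8.1 kg.
Tool frame: the origin (TCP) lies midway between the tips of the shut fingers; the grasp point (between the pads) lies robot.grasp_offset behind it (robot.grasp_offset is the distance from the TCP to the grasp point, in m); z points along the fingers, y is the direction in which the jaws open and shut (so a half turn about z gives the same grasp; the last joint's range is limited). The gripper opens to 93 mm and grips with 3 to 60 N. Pads are 15 mm wide; open, the fingers measure 128 mm over their backs; the gripper's body (75 mm by 188 mm) begins 65 mm behind the grasp point.
Start: joints at [-1.261, 0.13, 1.488, -0, 1.523, -0.085], TCP at [0.231, -0.554, 0.219] pointing down, gripper open.
Joint ranges: [-2.96, 2.96], [-0.89, 2.26], [0.02, 2.5], [-1.34, 4.48], [0, 2.73], [-2.66, 2.66]. Speed limits (rad/s): [2.39, 2.39, 2.79, 3.14, 3.14, 3.14].

## Interface

Orientations are given as a rotation vector (axis times angle).
In Python, from plant import robot gives the robot as it stands.
- The arm moves only by the shell command python3 -m handwheel 'ROWS' [OPENING] [FORCE]. ROWS is text: rows parted by semicolons, each of 6 numbers parted by spaces: the shift along the world's x, y, z each as a share of 0.3 m, from -1 to 1, then the turn, a rotation vector about the world's x, y, z each as a share of 45 degrees, from -1 to 1. A call has 1 to 5 rows; each row is the pose to reach, as a shift and turn from the pose commanded when the call began; what a row does not reach only later rows make up. A row lasts 1/10 s, in which the tool goes at most 50 mm and 8.59 degrees, less where a joint would pass 70% of its speed; a pose out of reach is approached as far as the arm can. A call with a number of a shift or a turn outside -1 to 1 is refused whole. A call with a gripper value outside its range is refused whole. OPENING is the closure, from -1 (fully open) to 1 (shut), set as the call begins (- or left out, the last holds). The fingers move at their own pace and stop on an object; FORCE is the grip in N (left out, the last holds). Time passes only in rows, so rows that repeat a pose let the fingers close. It gives the time, the measured TCP pose, the force and the opening at its end, in the units of the state.
- robot.read_state(): the state, without advancing time (a new reading comes with each control period).
- robot.read_camera(name): name is "scene" or "top" or "wrist"; returns (picture, depth): 420x560x3 uint8, red, green, blue; 420x560 float32, m along the optical axis (not along the pixel's ray), 0 where there is no reading.
- robot.camera_model(name): a dict with "camera_matrix" (3x3 intrinsics, pixels), "pose" (4x4, takes a point from camera to world coordinates); the wrist camera has in their place "tool_from_camera" (4x4, takes a point from camera to tool coordinates, whose origin is the TCP and whose axes are the flange's). Camera axes: x right, y down, z forward; pixel columns grow to the right and rows downward; lengths in m; the calibration is good to about 2 mm. A picture is of the moment at which its call begins: read the wrist's pose just before it. camera_model takes no time and is no camera call.
- robot.close_job(): hands the job in, once; it reports no verdict.
Trained networks look in the newest picture that a camera, given by its name, has taken for a name from the list of things; names that differ only in an ending like _2 or _b are one class to them, and where a whole thing is asked for, a point or a joint stands for the part that bears it (a point fixed in the world has none). Each returns a list of dicts, best first, with "conf" (0 to 1); they miss things now and then, are a little off and sometimes report something else, mostly with a low value. They report only what shows in the picture. A call takes as long as a camera call.
- robot.look_for(camera, query): "rect" ([centre column, centre row, width, height] in pixels, round what is visible of it).
- robot.silhouettes(camera, query): "pixels" (420x560 bool, what is visible of it) and "rect" ([centre column, centre row, width, height] in pixels, round what is visible of it).
- robot.tip_of(camera, query): "at" ([row, column] in pixels: a listed point, or the origin of a listed thing).
The state is a dict: "t": time; "q": joint angles; "dq": joint speeds; "joint_torque": joint torques, N m; "tool_pos": TCP position; "orientation": TCP orientation; "force": force on the tool from outside, world axes, zero at the start; "wrist_torque": the same for the moment, N m; "opening": finger opening in m.
Only numpy, scipy, OpenCV 4.12 (cv2) and the standard library are available. Lean on these libraries where they do the work, as an engineer would, in place of code of your own. Each camera call takes 0.05 s, during which the arm holds its last target.

## Task

On the plywood jig, push the sliding stop along its track until the brown block is snug between the stop and the fixed fence, with no gap at either end. Then run the stop's loose wing nut clockwise (seen from above) with repeated light fingertip strokes against its wings until it seats and turns no further; its yellow-dabbed wing then points at the block, over the yellow line. Only touch and push: do not lift the block or force the nut, and leave the other things where they are.

Things in the scene. Friction and masses are not known exactly. Their poses are not given: they have to be found in the camera images.
- jig: Plywood jig fixed to the bench, 110 (x) x 300 (y) x 18 mm. Origin: centre of its underside, on the bench top. An aluminium T-track runs along its y axis. At its +y end stands a fixed wooden fence, 100 x 25 mm, 42 mm above the board, whose inner face is at y = +125 mm.
- fence_face (a point): Centre of the fence's inner face (it looks to the jig's -y), 40 mm above the bench top.
- stop (a joint): Travel in m of the sliding stop towards the fence (jig +y), range 0 to 0.085. At value v the nut axis is at jig x = 0, y = -0.065 + v, and the back face at y = -0.110 + v. With the block snug between stop and fence it reads 0.065. It slides stiffly (about 5 N) and stays where it is left.
- stop_back (a point): Centre of the stop's back face, the one to push; the face looks to the jig's -y, and this point is 40 mm above the bench top. The stop is a wooden block 90 (jig x) x 90 (jig y) x 47 mm, its top 65 mm above the bench top; its sides stay parallel to the jig's axes.
- stop_front (a point): Centre of the stop's front face, which meets the block.
- wing_nut (a joint): Angle in rad of the steel wing nut on top of the stop: 0 = seated tight (hard stop), negative = radians still to be turned clockwise seen from above (starts between -5.0 and -3.2; it cannot go below -5.2). At value q the marked wing points, in the jig's frame, 1.571 - q rad counter-clockwise from +x, so at 0 it points to +y. It turns easily (about 1 N at a wing) and stays where it is left.
- nut_top (a point): Top of the stud on the nut's vertical axis, 96 mm above the bench top; the stud is 10 mm thick.
- marked_wing (a point): Near the end of the wing that bears the yellow dab, 36 mm from the nut's axis, 87 mm above the bench top. Two like wings stand opposite one another, upright plates 6 to 7 mm thick reaching 42 mm from the axis; their lower edge is 72 mm above the bench top (74 mm over the outer 13 mm, where they rise to 100 mm). The hub is 26 mm across at its foot.
- block: Loose dark brown wooden block, 90 (own x) x 80 (own y) x 40 mm (0.12 to 0.25 kg), lying on the jig between stop and fence, its 90 mm side across the track; origin: centre of its underside. It starts about 5 to 15 mm short of the fence and a little askew, and squares up when pushed home; its top is 58 mm above the bench top.
- handle: Loose turned tool handle of pale wood standing upright beside the jig, 27 mm across, 69 mm high; origin: centre of its underside. Leave it.
- pencil: Red carpenter's pencil lying beside the jig, 143 mm long (own y). Leave it.
- tin_dish: Tin dish, 109 mm across, 36 mm high, left of the jig. Leave it.

How it is judged:
On the way, in this order (a step that is already met when the one before it is completed fails the run):
1. the stop is pushed home: the block is snug between stop and fence (value of joint stop above 0.0625 m and y of block in the frame of jig between 0.08 and 0.088 m and x of block in the frame of jig between -0.025 and 0.025 m and z of block in the frame of jig below 0.023 m and angle between the y axis of block and the y axis of jig, either way round below 0.05 rad), for 0.2 s.
2. then the wing nut is run down to its seat (all of step 1 and value of joint wing_nut above -0.2 rad), for 0.2 s.
At the end, for the whole second after the job is handed in: The stop reads more than 0.0625 m (less than 2.5 mm of gap left in all), the block lies flat on the jig, at rest, against the fence, within 25 mm of the track's centre line and square within 0.05 rad, and the wing nut is within 0.2 rad of its seat (all of step 2 and linear speed of block below 0.01 m/s); the robot touches nothing.
It fails at once if the block is lifted or tipped (z of block in the frame of jig above 0.03 m or angle between block's own z axis and vertical above 0.25 rad).
It fails at once if the wing nut is squeezed or forced (over 25 N) (contact force between the fingers and wing_nut above 25 N).
It fails at once if a bystander (handle, pencil, tin dish) is shifted more than 25 mm, or the handle tipped over (distance of any of handle, pencil, tin_dish from where it was at the start of the episode above 0.025 m or angle between handle's own z axis and vertical above 0.5 rad).
It also fails if it takes over 66 s, if anything falls off the work surface, if the arm or the gripper's body presses on something with over 40 N, if the wrist force passes 120 N, or if a joint passes its speed limit or range.

## Working session

There is one attempt and no reset: what is moved stays moved. The work goes in short steps, Python scripts to look and compute and a shell command to move; the robot and the scene stay as the last step left them, time stands still between calls to the robot, and variables do not carry over. Pictures are saved under pics/ and viewed, and the job is handed in when it is done.

```bash
ls; mkdir -p pics
python3 - <<'E'
from plant import robot
import cv2
s=robot.read_state();print(s['t'],s['tool_pos'],s['orientation'],s['opening'],robot.grasp_offset)
for n in ['scene','top']:
    p,d=robot.read_camera(n)
    cv2.imwrite(f'pics/{n}0.png',p[:,:,::-1])
    m=robot.camera_model(n);print(n,m)
E
```

```text
pics
0.0 [ 0.23063012 -0.55327829  0.21758886] [-3.07877045e+00 -6.15722358e-01  3.20769522e-04] 0.09297936036362968 0.0188
scene {'camera_matrix': array([[432.34719137,   0.        , 271.84542227],
       [  0.        , 432.34719137, 213.72906599],
       [  0.        ,   0.        ,   1.        ]]), 'pose': array([[ 0.90243335, -0.32040777,  0.28801548,  0.29364649],
       [-0.43040271, -0.70022352,  0.56959682, -0.32085834],
       [ 0.01917197, -0.63798581, -0.76980942,  0.76595592],
       [ 0.        ,  0.        ,  0.        ,  1.        ]])}
top {'camera_matrix': array([[400.14936675,   0.        , 279.62182168],
       [  0.        , 400.14936675, 209.9981301 ],
       [  0.        ,   0.        ,   1.        ]]), 'pose': array([[ 0.01557337, -0.98902049,  0.14695557,  0.43087747],
       [-0.99957115, -0.01904475, -0.02224453,  0.19809157],
       [ 0.02479903, -0.14654613, -0.98889294,  1.05613424],
       [ 0.        ,  0.        ,  0.        ,  1.        ]])}
```

View pics/scene0.png

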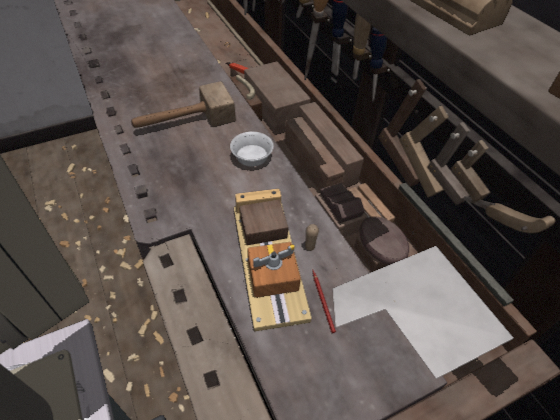

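View pics/top0.png

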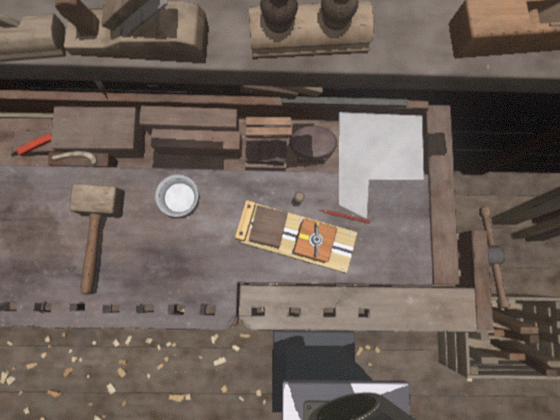

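```bash
cat > h.py <<'E'
import numpy as np
from plant import robot
def ray(cam,r,c,z):
    m=robot.camera_model(cam);K=m['camera_matrix'];T=m['pose']
    d=T[:3,:3]@np.linalg.solve(K,[c,r,1.]);o=T[:3,3]
    return o+d*(z-o[2])/d[2]
def proj(cam,p):
    m=robot.camera_model(cam);K=m['camera_matrix'];T=m['pose']
    q=K@(T[:3,:3].T@(np.asarray(p)-T[:3,3]));return q[:2]/q[2]
E
python3 - <<'E'
from h import *
Z=dict(fence_face=.04,stop_back=.04,stop_front=.04,nut_top=.096,marked_wing=.087,block=.018,handle=0,jig=0,pencil=0,tin_dish=0)
for n in ['top','scene']:
    for k,z in Z.items():
        for o in robot.tip_of(n,k)[:2]:
            print(n,k,np.round(o['at'],1),round(o['conf'],2),ray(n,*o['at'],z).round(4))
E
```

```text
top fence_face [219.1 248.1] 0.62 [0.5568 0.2554 0.04  ]
top stop_back [243.6 329.8] 0.77 [0.4979 0.0462 0.04  ]
top stop_back [221.9 317.5] 0.28 [0.5529 0.0777 0.04  ]
top stop_front [233.2 295.5] 0.83 [0.5229 0.1338 0.04  ]
top nut_top [237.6 316.3] 0.57 [0.5081 0.0871 0.096 ]
top nut_top [235.7 298.7] 0.16 [0.5119 0.1296 0.096 ]
top marked_wing [242.2 329.1] 0.61 [0.4982 0.0549 0.087 ]
top marked_wing [222.6 316.9] 0.5 [0.5455 0.0847 0.087 ]
top block [228.8 269.8] 0.64 [0.5352 0.1995 0.018 ]
top handle [206.  295.1] 0.6 [0.5994 0.1331 0.    ]
top jig [237.1 294.7] 0.94 [0.5161 0.1333 0.    ]
top jig [222.  314.8] 0.63 [0.5573 0.0801 0.    ]
top pencil [214.  342.5] 0.68 [0.5802 0.0059 0.    ]
top tin_dish [196.5 176.4] 0.97 [0.6189 0.45   0.    ]
scene fence_face [204.6 260.3] 0.57 [0.5533 0.2507 0.04  ]
scene stop_back [288.7 276.4] 0.59 [0.4932 0.045  0.04  ]
scene stop_front [251.5 274.6] 0.37 [0.5274 0.1239 0.04  ]
scene nut_top [251.4 274.6] 0.62 [0.5095 0.0898 0.096 ]
scene marked_wing [245.7 292.3] 0.63 [0.5491 0.093  0.087 ]
scene block [231. 261.] 0.67 [0.531  0.1984 0.018 ]
scene handle [243.3 309.8] 0.77 [0.6195 0.1358 0.    ]
scene jig [259.5 268.7] 0.73 [0.52   0.1352 0.    ]
scene pencil [300.2 319.7] 0.66 [0.5707 0.0059 0.    ]
scene tin_dish [153.6 253.1] 0.94 [0.6233 0.4493 0.    ]
```

Run:
```python
import cv2
a=cv2.imread('pics/top0.png')[180:290,225:375];cv2.imwrite('pics/a.png',cv2.resize(a,None,fx=5,fy=5,interpolation=cv2.INTER_CUBIC))
a=cv2.imread('pics/scene0.png')[180:335,220:350];cv2.imwrite('pics/b.png',cv2.resize(a,None,fx=3.8,fy=3.8,interpolation=cv2.INTER_CUBIC))
```

```text
(no output)
```

View pics/a.png

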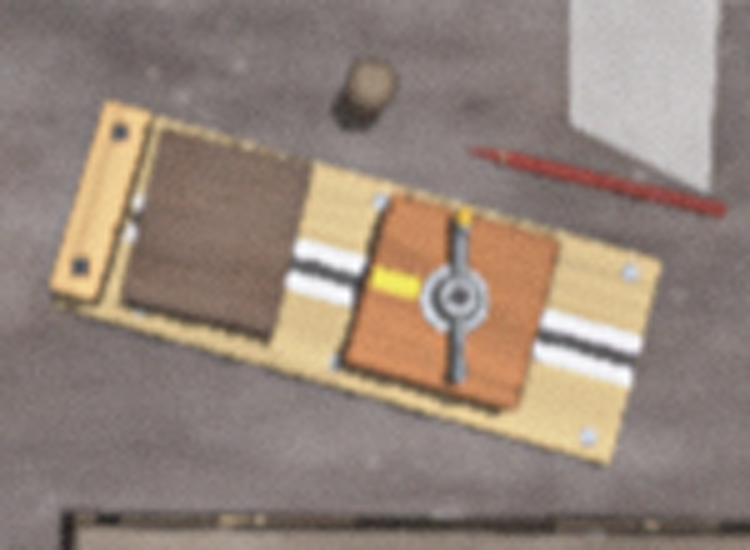

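View pics/b.png

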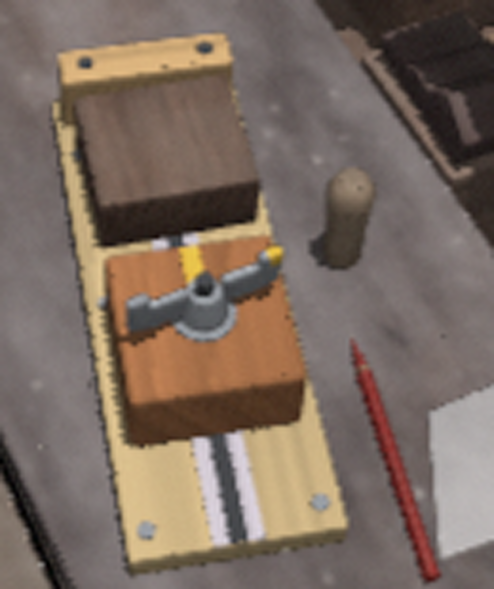

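Run:
```python
from h import *
T=lambda x,y,z:ray('top',180+y/5-.4,225+x/5-.4,z)
from scipy.optimize import least_squares
pts=[((.055,-.15),T(662,260,.018)),((-.055,-.15),T(607,463,.018)),((.05,.15),T(107,100,.06)),((-.05,.15),T(52,292,.06)),
((.05,.125),T(155,117,.06)),((-.05,.125),T(97,302,.06))]
st=[((.045,.045),T(390,195,.065)),((.045,-.045),T(558,240,.065)),((-.045,-.045),T(518,408,.065)),((-.045,.045),T(347,362,.065))]
for p in pts+st: print(p[0],p[1].round(4))
def f(u):
    R=np.array([[np.cos(u[2]),-np.sin(u[2])],[np.sin(u[2]),np.cos(u[2])]])
    r=[R@np.array(a)+u[:2]-b[:2] for a,b in pts]
    r+=[R@(np.array(a)+[0,-.065+u[3]])+u[:2]-b[:2] for a,b in st]
    r+=[R@np.array([0,-.065+u[3]])+u[:2]-np.array([.5085,.088])]
    return np.ravel(r)
s=least_squares(f,[.516,.133,-.3,.01]);print(s.x,np.rad2deg(s.x[2]),s.fun.reshape(-1,2).round(4))
u=s.x;R=np.array([[np.cos(u[2]),-np.sin(u[2])],[np.sin(u[2]),np.cos(u[2])]])
nut=R@[0,-.065+u[3]]+u[:2];print('nut',nut,'back',R@[0,-.11+u[3]]+u[:2])
w=T(463,215,.09)
w2=T(456,380,.09)
print(w,w2)
for a in (w[:2]-nut,nut-w2[:2],w[:2]-w2[:2]):
    print(np.pi/2-(np.arctan2(a[1],a[0])-u[2]))
```

```text
(0.055, -0.15) [ 0.5319 -0.0285  0.018 ]
(-0.055, -0.15) [0.4265 0.0013 0.018 ]
(0.05, 0.15) [0.6038 0.2609 0.06  ]
(-0.05, 0.15) [0.5064 0.2855 0.06  ]
(0.05, 0.125) [0.5956 0.2365 0.06  ]
(-0.05, 0.125) [0.5019 0.263  0.06  ]
(0.045, 0.045) [0.5575 0.118  0.065 ]
(0.045, -0.045) [0.5365 0.0338 0.065 ]
(-0.045, -0.045) [0.4529 0.054  0.065 ]
(-0.045, 0.045) [0.474  0.1387 0.065 ]
[ 0.51713281  0.12946462 -0.25736152  0.02058266] -14.74572884293148 [[ 0.0002 -0.0011]
 [-0.0008 -0.0029]
 [-0.0001  0.0009]
 [ 0.0005  0.0018]
 [ 0.0017  0.0011]
 [-0.0013  0.0001]
 [ 0.0033  0.0006]
 [ 0.0014 -0.0023]
 [-0.002   0.0004]
 [-0.0003  0.0028]
 [-0.0027 -0.0015]]
nut [0.50582727 0.08651018] back [0.49437343 0.04299226]
[0.54518522 0.08432628 0.09      ] [0.46520772 0.08756157 0.09      ]
1.3688659846474749
1.3393128780023518
1.3538652040497632
```

```bash
python3 -m handwheel '0.11 0.24 0 0 0 0.18;0.22 0.48 0 0 0 0.36;0.33 0.72 0 0 0 0.54;0.4 0.9 0 0 0 0.7;0.4 0.9 0 0 0 0.7' 1 10
```

```text
t: 1.6
tool_pos: [0.3332, -0.3239, 0.2187]
orientation: [2.794, 1.435, 0.0]
force: [1.5, 0.8, 0.7]
opening: 0.0574
```

```bash
python3 -m handwheel '0.06 0.14 0 0 0 0.17;0.12 0.28 0 0 0 0.34;0.19 0.42 0 0 0 0.463;0.26 0.56 0 0 0 0.463;0.33 0.7 0 0 0 0.463'
python3 - <<'E'
from h import *
from scipy.spatial.transform import Rotation as Ro
s=robot.read_state();print(s['tool_pos'],Ro.from_rotvec(s['orientation']).as_matrix().round(3),s['q'],s['opening'])
E
```

```text
t: 2.1
tool_pos: [0.4324, -0.1138, 0.219]
orientation: [2.492, 1.911, 0.001]
force: [0.5, -1.5, -0.1]
opening: 0.0175
[ 0.43241034 -0.11384396  0.21904345] [[ 0.26   0.966  0.001]
 [ 0.966 -0.26  -0.   ]
 [-0.     0.001 -1.   ]] [-3.72162646e-01 -2.97110186e-01  1.89130061e+00 -3.39412991e-05
  1.54619548e+00 -1.09624143e-01] 0.017470482593491616
```

```bash
python3 -m handwheel '0.06 0.14 -0.08 0 0 0;0.12 0.28 -0.16 0 0 0;0.182 0.42 -0.24 0 0 0;0.182 0.428 -0.36 0 0 0;0.182 0.428 -0.45 0 0 0'
python3 - <<'E'
from h import *
import cv2
p,d=robot.read_camera('scene');cv2.imwrite('pics/s1.png',cv2.resize(p[150:350,180:380,::-1],None,fx=3,fy=3))
p,d=robot.read_camera('top');cv2.imwrite('pics/t1.png',cv2.resize(p[160:300,220:380,::-1],None,fx=4,fy=4))
s=robot.read_state();print(s['tool_pos'],s['force'],s['opening'])
E
```

```text
t: 2.6
tool_pos: [0.486, 0.0149, 0.0816]
orientation: [-2.489, -1.915, 0.001]
force: [-0.4, -0.4, -0.1]
opening: 0.0003
[0.48292052 0.0136517  0.07933448] [-1.0476629   0.01328004 -0.46106953] 0.0007958382036239643
```

View pics/s1.png

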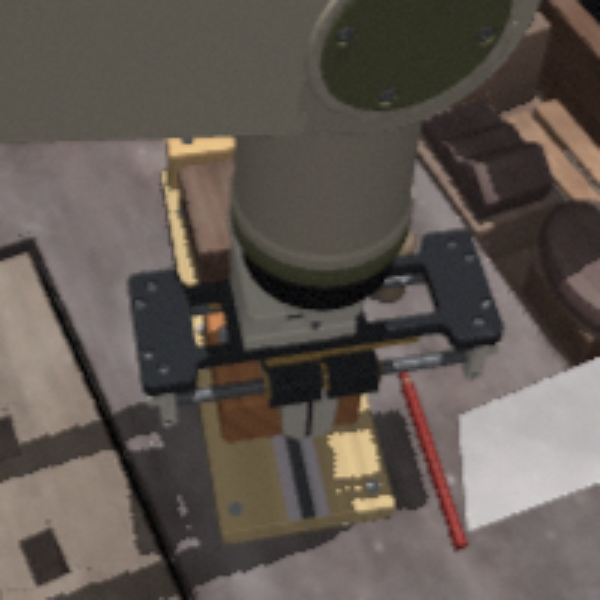

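View pics/t1.png

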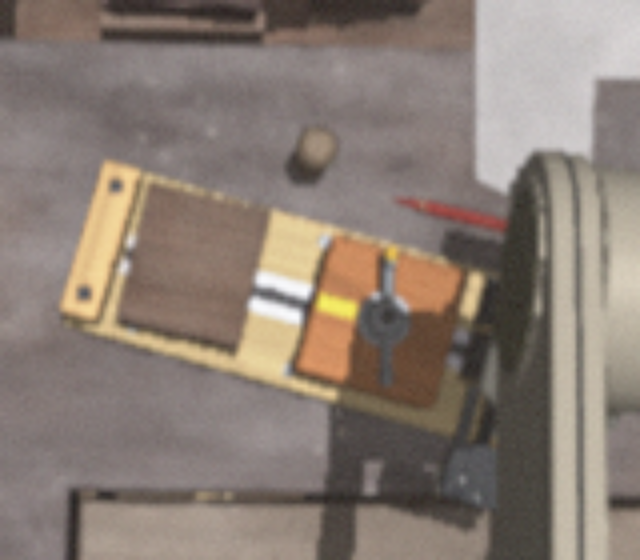

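```bash
python3 -m handwheel '0 0 -0.07 0 0 0;0.006 0.023 -0.14 0 0 0;0.017 0.065 -0.14 0 0 0;0.017 0.065 -0.14 0 0 0'
```

```text
t: 3.1
tool_pos: [0.4922, 0.0331, 0.043]
orientation: [2.493, 1.912, 0.001]
force: [0.4, -0.2, 0.9]
opening: 0.0003
```

```bash
python3 -m handwheel '0.004 0.016 0 0 0 0;0.008 0.032 0 0 0 0;0.013 0.048 0 0 0 0;0.017 0.064 0 0 0 0;0.021 0.081 0 0 0 0'; python3 -m handwheel '0.003 0.013 0 0 0 0;0.007 0.026 0 0 0 0;0.010 0.039 0 0 0 0;0.013 0.052 0 0 0 0'
```

```text
t: 3.6
tool_pos: [0.4987, 0.0559, 0.0433]
orientation: [2.492, 1.91, 0.001]
force: [-1.6, -5.6, -0.7]
opening: 0.0005
t: 4.0
tool_pos: [0.5029, 0.0714, 0.0434]
orientation: [2.491, 1.91, 0.001]
force: [0.1, -6.7, -1.9]
opening: 0.0008
```

```bash
python3 -m handwheel '0.002 0.008 0 0 0 0;0.004 0.015 0 0 0 0;0.004 0.015 0 0 0 0'; python3 -m handwheel '0.001 0.005 0 0 0 0;0.003 0.010 0 0 0 0;0.003 0.010 0 0 0 0'
```

```text
t: 4.3
tool_pos: [0.5042, 0.0761, 0.0433]
orientation: [2.491, 1.91, 0.002]
force: [0.3, -4.1, 0.1]
opening: 0.0006
t: 4.6
tool_pos: [0.5046, 0.0776, 0.0433]
orientation: [2.49, 1.909, -0.002]
force: [-3.8, -12.2, 4.3]
opening: 0.0003
```

```bash
python3 -m handwheel '0.001 0.005 0 0 0 0;0.002 0.008 0 0 0 0;0.002 0.008 0 0 0 0'
python3 - <<'E'
from h import *
import cv2
p,d=robot.read_camera('top');cv2.imwrite('pics/t2.png',cv2.resize(p[160:300,220:380,::-1],None,fx=5,fy=4.2,interpolation=cv2.INTER_CUBIC)[:600])
s=robot.read_state();print(s['tool_pos'],s['force'],s['opening'])
E
```

```text
t: 4.9
tool_pos: [0.5046, 0.0777, 0.0434]
orientation: [2.489, 1.908, -0.008]
force: [-8.3, -25.2, 9.3]
opening: 0.0005
[0.50456184 0.0776101  0.04334276] [ -8.61252176 -24.49793669   9.34724783] 0.00042358657549496044
```

View pics/t2.png

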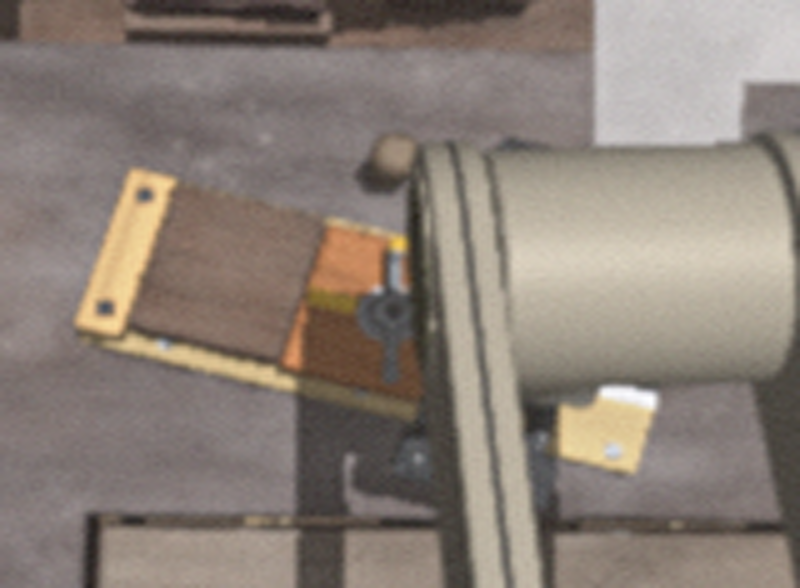

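```bash
python3 -m handwheel '-0.015 -0.055 0 0 0 0;-0.025 -0.09 0.05 0 0 0;-0.025 -0.09 0.2 0 0 0.18;-0.025 -0.06 0.3 0 0 0.36;-0.04 0 0.3 0 0 0.54'; python3 -m handwheel '0 0 0 0 0 0.19;0 0 0 0 0 0.38;0 0 0 0 0 0.57;0 0 0 0 0 0.76;0 0 0 0 0 0.95' ;python3 -m handwheel '0 0 0 0 0 0.19;0 0 0 0 0 0.38;0 0 0 0 0 0.57;0 0 0 0 0 0.76;0 0 0 0 0 0.76'
python3 - <<'E'
from h import *
from scipy.spatial.transform import Rotation as Ro
s=robot.read_state();M=Ro.from_rotvec(s['orientation']).as_matrix();print(s['tool_pos'],M.round(3),np.rad2deg(np.arctan2(M[1,0],M[0,0])),s['q'],s['force'])
import cv2
p,d=robot.read_camera('scene');cv2.imwrite('pics/s3.png',cv2.resize(p[150:350,180:380,::-1],None,fx=3,fy=3))
p,d=robot.read_camera('top');cv2.imwrite('pics/t3.png',cv2.resize(p[160:300,220:380,::-1],None,fx=4,fy=4))
E
```

```text
t: 5.45
tool_pos: [0.4971, 0.082, 0.1391]
orientation: [2.025, 2.391, 0.013]
force: [1.7, -0.4, 0.2]
opening: 0.0005
t: 5.95
tool_pos: [0.4933, 0.0825, 0.1333]
orientation: [1.013, 2.972, 0.002]
force: [0.3, -0.0, -0.2]
opening: 0.0004
t: 6.45
tool_pos: [0.4932, 0.0824, 0.1331]
orientation: [0.1, 3.138, 0.001]
force: [0.0, -0.3, 1.2]
opening: 0.0004
[0.49319742 0.08241743 0.13311217] [[-0.998  0.064  0.002]
 [ 0.064  0.998  0.001]
 [-0.002  0.001 -1.   ]] 176.3537357180228 [ 6.26410413e-02 -8.67605230e-02  1.86686638e+00  4.92055327e-04
  1.35923413e+00 -1.44461958e+00] [ 0.02104456 -0.29350342  1.24093005]
```

View pics/t3.png

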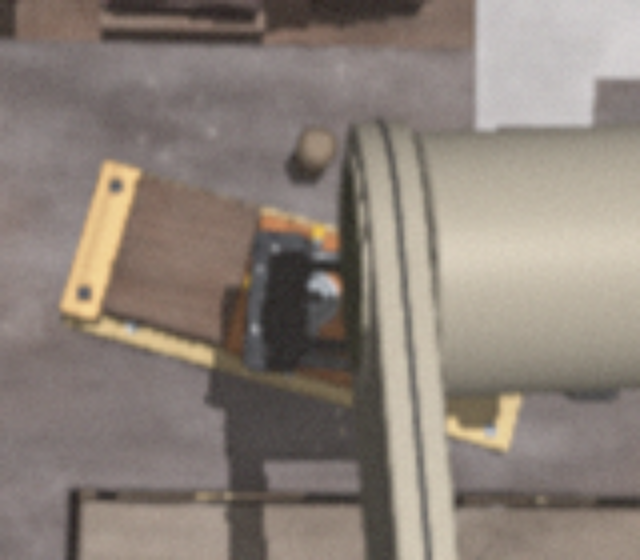

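View pics/s3.png

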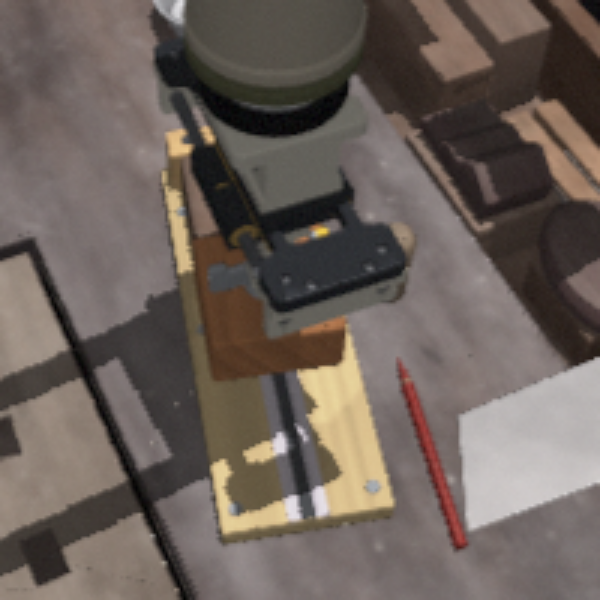

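```bash
cat >> h.py <<'E'
from scipy.spatial.transform import Rotation as Ro
def wray(r,c,z,s):
    m=robot.camera_model('wrist');K=m['camera_matrix'];T=np.eye(4);T[:3,:3]=Ro.from_rotvec(s['orientation']).as_matrix();T[:3,3]=s['tool_pos'];T=T@m['tool_from_camera']
    d=T[:3,:3]@np.linalg.solve(K,[c,r,1.]);o=T[:3,3]
    return o+d*(z-o[2])/d[2]
E
python3 - <<'E'
from h import *
import cv2
s=robot.read_state();p,d=robot.read_camera('wrist');cv2.imwrite('pics/w1.png',p[:,:,::-1])
for k,z in dict(nut_top=.096,marked_wing=.087).items():
    for o in robot.tip_of('wrist',k)[:2]: print(k,o['at'],o['conf'],wray(*o['at'],z,s))
E
```

```text
nut_top [274.0, 354.8] 0.7 [0.51612787 0.13111306 0.096     ]
marked_wing [319.2, 349.8] 0.79 [0.55607069 0.1293169  0.087     ]
```

View pics/w1.png

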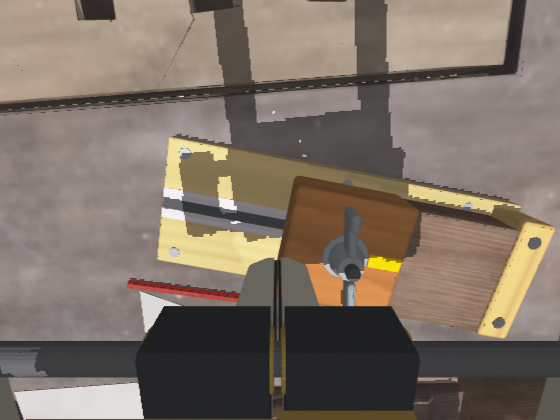

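```bash
python3 -m handwheel '-0.03 0 -0.09 0 0 0.03;-0.03 0.04 -0.18 0 0 0.03;-0.03 0.06 -0.18 0 0 0.03;-0.03 0.075 -0.18 0 0 0.03'
python3 - <<'E'
from h import *
s=robot.read_state();M=Ro.from_rotvec(s['orientation']).as_matrix();print(s['tool_pos'],np.rad2deg(np.arctan2(M[1,0],M[0,0])),s['force'])
th=np.deg2rad(177.7);N=np.array([.5168,.13])
psi0=177.7
for dth in [0,8,16,24,32,40]:
    t=np.deg2rad(177.7-dth); 
    print(dth,N+.031*np.array([np.cos(t),np.sin(t)])+.021*np.array([-np.sin(t),np.cos(t)]))
E
```

```text
t: 7.1
tool_pos: [0.4831, 0.105, 0.0778]
orientation: [-0.068, -3.14, 0.0]
force: [0.3, 1.1, 0.2]
opening: 0.0002
[0.48306257 0.10497351 0.0777662 ] 177.51542195898097 [0.30422549 1.10411363 0.2138671 ]
0 [0.48498221 0.110261  ]
8 [0.48254472 0.11488128]
16 [0.48077397 0.11979583]
24 [0.47970443 0.12490899]
32 [0.47935691 0.13012124]
40 [0.47973817 0.13533113]
```

```bash
cat > piv.py <<'E'
# rows for turning the tool about N clockwise with finger centre at radius r, tangential offset d from wing line
import sys
from h import *
N=np.array([.5168,.13]);r=.032
def go(step,n,d=None,cmd=None):
    s=robot.read_state();M=Ro.from_rotvec(s['orientation']).as_matrix();psi=np.arctan2(M[1,0],M[0,0])
    p=np.array(cmd or s['tool_pos'][:2]);er=np.array([np.cos(psi),np.sin(psi)]);et=np.array([-er[1],er[0]])
    print('now t',s['t'],'psi',np.rad2deg(psi).round(1),'r,d',((p-N)@er).round(4),((p-N)@et).round(4),'z',s['tool_pos'][2].round(4),'F',s['force'].round(1))
    d=(p-N)@et if d is None else d
    for k in range(1,n+1):
        t=psi-np.deg2rad(step)*k
        q=N+r*np.array([np.cos(t),np.sin(t)])+d*np.array([-np.sin(t),np.cos(t)])-p
        print((q/.3).round(3),round(-step*k/45,3),np.rad2deg(t).round(1))
if __name__=='__main__': go(float(sys.argv[1]),int(sys.argv[2]),*( [float(sys.argv[3])] if len(sys.argv)>3 else []))
E
python3 piv.py 8 5
```

```text
now t 7.1 psi 177.5 r,d 0.0326 0.0265 z 0.0778 F [0.3 1.1 0.2]
[-0.008  0.016] -0.178 169.5
[-0.017  0.034] -0.356 161.5
[-0.022  0.052] -0.533 153.5
[-0.025  0.071] -0.711 145.5
[-0.026  0.09 ] -0.889 137.5
```

```bash
python3 -m handwheel '-0.008 0.016 0 0 0 -0.178;-0.017 0.034 0 0 0 -0.356;-0.022 0.052 0 0 0 -0.533;-0.025 0.071 0 0 0 -0.711;-0.026 0.09 0 0 0 -0.889';python3 piv.py 8 5
python3 - <<'E'
from h import *
import cv2
s=robot.read_state();p,d=robot.read_camera('wrist');cv2.imwrite('pics/w2.png',p[:,:,::-1])
for k,z in dict(nut_top=.096,marked_wing=.087).items():
    for o in robot.tip_of('wrist',k)[:2]: print(k,o['at'],o['conf'],wray(*o['at'],z,s))
E
```

```text
t: 7.6
tool_pos: [0.4769, 0.1319, 0.0798]
orientation: [1.146, 2.923, 0.002]
force: [-0.3, -1.2, -0.7]
opening: 0.0005
now t 7.6 psi 137.2 r,d 0.0305 0.0257 z 0.0798 F [-0.3 -1.2 -0.7]
[-0.001  0.022] -0.178 129.2
[0.004 0.041] -0.356 121.2
[0.012 0.058] -0.533 113.2
[0.022 0.074] -0.711 105.2
[0.035 0.089] -0.889 97.2
```

View pics/w2.png

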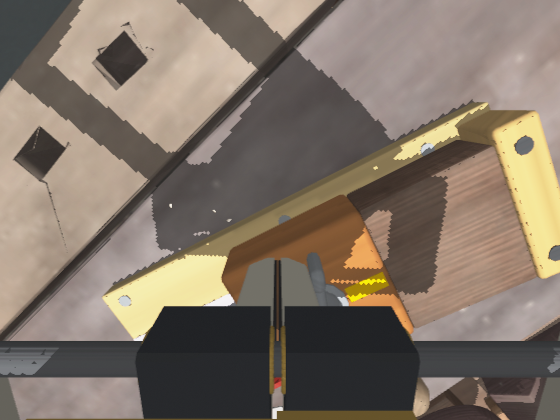

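```bash
python3 -m handwheel '-0.001 0.022 0 0 0 -0.178;0.004 0.041 0 0 0 -0.356;0.012 0.058 0 0 0 -0.533;0.022 0.074 0 0 0 -0.711;0.035 0.089 0 0 0 -0.889';python3 piv.py 8 5
```

```text
t: 8.25
tool_pos: [0.4867, 0.1584, 0.0786]
orientation: [2.072, 2.361, 0.001]
force: [-1.0, -0.6, 0.6]
opening: 0.0005
now t 8.25 psi 97.5 r,d 0.0321 0.0261 z 0.0786 F [-1.  -0.6  0.6]
[0.014 0.013] -0.178 89.5
[0.03  0.024] -0.356 81.5
[0.047 0.032] -0.533 73.5
[0.065 0.039] -0.711 65.5
[0.084 0.042] -0.889 57.5
```

```bash
python3 -m handwheel '0.014 0.013 0 0 0 -0.178;0.03 0.024 0 0 0 -0.356;0.047 0.032 0 0 0 -0.533;0.065 0.039 0 0 0 -0.711;0.084 0.042 0 0 0 -0.889';python3 piv.py 8 4;python3 - <<'E'
from h import *
import cv2
for c in ['top','scene']:
    p,d=robot.read_camera(c);cv2.imwrite(f'pics/{c}4.png',cv2.resize(p[150:330,200:380,::-1],None,fx=3,fy=3))
E
```

```text
t: 8.75
tool_pos: [0.5121, 0.171, 0.0786]
orientation: [2.755, 1.51, 0.001]
force: [-0.8, 0.4, 0.4]
opening: 0.0004
now t 8.75 psi 57.5 r,d 0.032 0.026 z 0.0786 F [-0.8  0.4  0.4]
[0.019 0.001] -0.178 49.5
[ 0.038 -0.001] -0.356 41.5
[ 0.057 -0.005] -0.533 33.5
[ 0.075 -0.012] -0.711 25.5
```

View pics/top4.png

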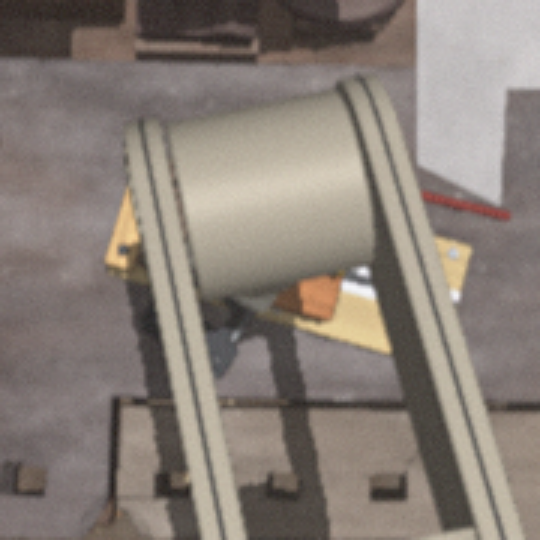

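View pics/scene4.png

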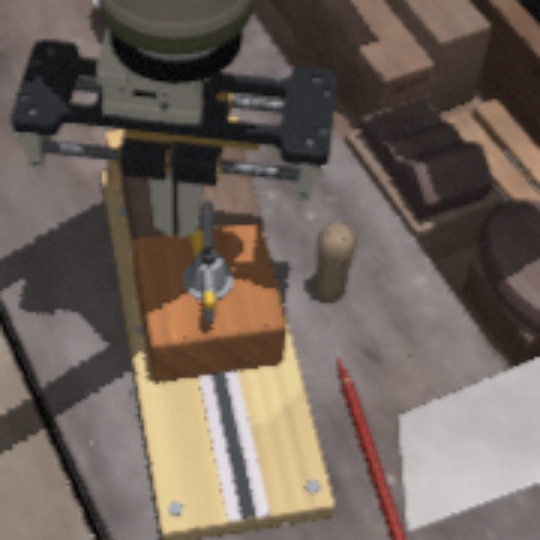

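```bash
python3 - <<'E'
from h import *
for o in robot.tip_of('scene','marked_wing')[:2]:
    p=ray('scene',*o['at'],.087);v=p[:2]-[.5168,.13];print(o['at'],o['conf'],p,np.rad2deg(np.arctan2(v[1],v[0])),np.hypot(*v))
E
python3 -m handwheel '0.019 0.001 0 0 0 -0.178;0.038 -0.001 0 0 0 -0.356;0.057 -0.005 0 0 0 -0.533;0.075 -0.012 0 0 0 -0.711';python3 piv.py 8 1
python3 - <<'E'
from h import *
import cv2
p,d=robot.read_camera('scene');cv2.imwrite(f'pics/s5.png',cv2.resize(p[150:330,200:380,::-1],None,fx=3,fy=3))
for o in robot.tip_of('scene','marked_wing')[:2]:
    p=ray('scene',*o['at'],.087);v=p[:2]-[.5168,.13];print(o['at'],o['conf'],p,np.rad2deg(np.arctan2(v[1],v[0])),np.hypot(*v))
E
```

```text
[253.6, 267.9] 0.5 [0.49863295 0.0960657  0.087     ] -118.16280076270185 0.03849127523984359
t: 9.3
tool_pos: [0.5339, 0.1672, 0.078]
orientation: [-3.063, -0.697, -0.0]
force: [-1.7, -1.1, 0.5]
opening: -0.0001
now t 9.3 psi 25.6 r,d 0.0315 0.0262 z 0.078 F [-1.7 -1.1  0.5]
[ 0.018 -0.009] -0.178 17.6
[247.4, 258.5] 0.51 [0.48837566 0.11656571 0.087     ] -154.70302222180928 0.031439198350854895
```

View pics/s5.png

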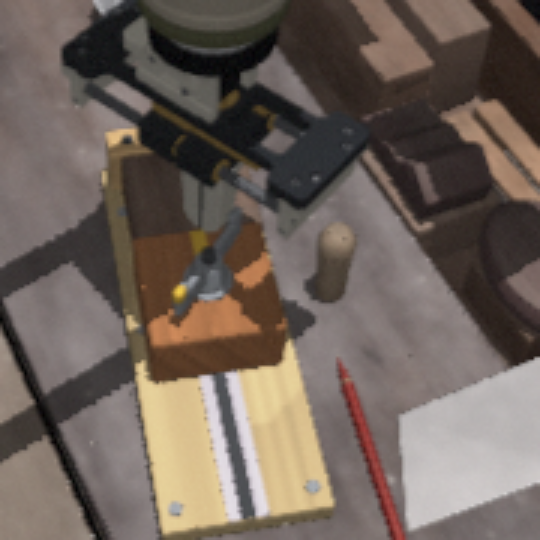

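```bash
python3 -m handwheel '-0.01 0.02 0.03 0 0 0;-0.01 0.02 0.12 0 0 0;-0.01 0.02 0.2 0 0 0;-0.01 0.02 0.2 0 0 0.15;-0.01 0.02 0.2 0 0 0.32'
for i in 1 ; do python3 -m handwheel '0 -0.05 0 0 0 0.18;-0.04 -0.1 0 0 0 0.36;-0.06 -0.17 0 0 0 0.54;-0.077 -0.24 0 0 0 0.72;-0.077 -0.277 0 0 0 0.9'; done
python3 -m handwheel '0 0 0 0 0 0.18;0 0 0 0 0 0.36;0 0 0 0 0 0.54;0 0 0 0 0 0.72;0 0 0 0 0 0.9'
python3 -m handwheel '0 0 0 0 0 0.18;0 0 0 0 0 0.36;0 0 0 0 0 0.54;0 0 0 0 0 0.72;0 0 0 0 0 0.9'
python3 piv.py 8 1
python3 - <<'E'
from h import *
print(robot.read_state()['tool_pos'],robot.read_state()['q'])
E
```

```text
t: 9.9
tool_pos: [0.5314, 0.174, 0.1401]
orientation: [2.946, 1.09, 0.005]
force: [0.3, 0.5, -0.5]
opening: 0.0003
t: 10.4
tool_pos: [0.5069, 0.0894, 0.1385]
orientation: [2.386, 2.043, 0.0]
force: [0.0, -0.1, -0.2]
opening: 0.0005
t: 10.9
tool_pos: [0.5075, 0.0907, 0.1385]
orientation: [1.531, 2.743, 0.001]
force: [0.4, 0.6, 0.9]
opening: 0.0007
t: 11.4
tool_pos: [0.5075, 0.0907, 0.1386]
orientation: [0.487, 3.103, 0.001]
force: [0.5, -0.4, 0.1]
opening: 0.001
now t 11.4 psi 162.2 r,d -0.0032 0.0402 z 0.1386 F [ 0.5 -0.4  0.1]
[-0.123  0.057] -0.178 154.2
[0.50749136 0.09073291 0.13855196] [ 7.73284172e-02 -4.68432874e-02  1.81852738e+00  1.55107616e-04
  1.36914512e+00 -1.18241541e+00]
```

```bash
python3 -m handwheel '0 0 0 0 0 0.18;0 0 0 0 0 0.36;0 0 0 0 0 0.54;0 0 0 0 0 0.72;0 0 0 0 0 0.9'
python3 -m handwheel '0 0 0 0 0 0.18;0 0 0 0 0 0.36;0 0 0 0 0 0.39'
python3 piv.py 8 1
python3 - <<'E'
from h import *
import cv2
s=robot.read_state();p,d=robot.read_camera('wrist');cv2.imwrite('pics/w3.png',p[:,:,::-1])
for k,z in dict(nut_top=.096,marked_wing=.087).items():
    for o in robot.tip_of('wrist',k)[:2]:
        p=wray(*o['at'],z,s);v=p[:2]-[.5168,.13]; print(k,o['at'],o['conf'],p,np.rad2deg(np.arctan2(v[1],v[0])))
E
```

```text
t: 11.9
tool_pos: [0.5075, 0.0907, 0.1386]
orientation: [-0.617, 3.08, 0.0]
force: [0.7, 0.2, -0.3]
opening: 0.0009
t: 12.2
tool_pos: [0.5076, 0.0907, 0.1385]
orientation: [-1.074, 2.951, -0.0]
force: [-0.8, 0.6, -0.3]
opening: 0.0008
now t 12.2 psi -140.0 r,d 0.0324 0.0242 z 0.1385 F [-0.8  0.6 -0.3]
[-0.017  0.006] -0.178 -148.0
nut_top [286.4, 310.8] 0.73 [0.51764536 0.12780347 0.096     ] -68.95033197605014
marked_wing [233.1, 322.6] 0.93 [0.48591063 0.1113131  0.087     ] -148.8276472537755
```

View pics/w3.png

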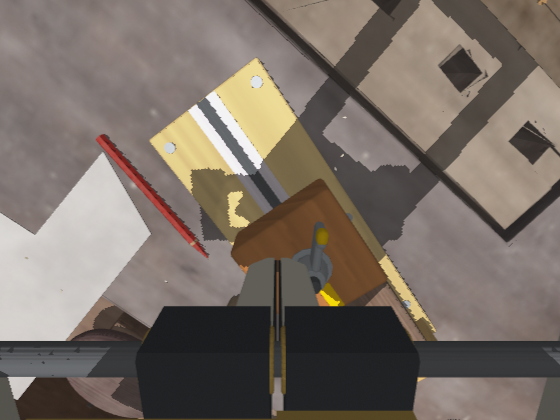

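```bash
python3 -m handwheel '0.013 -0.016 -0.08 0 0 0;0.013 -0.016 -0.16 0 0 0;0.013 -0.016 -0.2 0 0 0';python3 piv.py 8 5 0.0255
```

```text
t: 12.65
tool_pos: [0.5103, 0.0853, 0.0757]
orientation: [1.059, -2.955, -0.001]
force: [0.3, -0.5, -0.2]
opening: 0.0005
now t 12.65 psi -140.6 r,d 0.0334 0.0304 z 0.0757 F [ 0.3 -0.5 -0.2]
[-0.025  0.021] -0.178 -148.6
[-0.042  0.029] -0.356 -156.6
[-0.059  0.039] -0.533 -164.6
[-0.073  0.051] -0.711 -172.6
[-0.086  0.065] -0.889 -180.6
```

```bash
python3 -m handwheel '-0.025 0.021 0 0 0 -0.178;-0.042 0.029 0 0 0 -0.356;-0.059 0.039 0 0 0 -0.533;-0.073 0.051 0 0 0 -0.711;-0.086 0.065 0 0 0 -0.889';python3 piv.py 8 5 0.0255
```

```text
t: 13.15
tool_pos: [0.4856, 0.1049, 0.078]
orientation: [-0.025, -3.141, 0.0]
force: [0.5, -0.8, -0.1]
opening: 0.0004
now t 13.15 psi 179.1 r,d 0.0308 0.0256 z 0.078 F [ 0.5 -0.8 -0.1]
[-0.015  0.016] -0.178 171.1
[-0.023  0.033] -0.356 163.1
[-0.029  0.051] -0.533 155.1
[-0.032  0.07 ] -0.711 147.1
[-0.032  0.089] -0.889 139.1
```

```bash
python3 -m handwheel '-0.015 0.016 0 0 0 -0.178;-0.023 0.033 0 0 0 -0.356;-0.029 0.051 0 0 0 -0.533;-0.032 0.07 0 0 0 -0.711;-0.032 0.089 0 0 0 -0.889';python3 piv.py 7 5 0.0255;python3 - <<'E'
from h import *
import cv2
s=robot.read_state();p,d=robot.read_camera('wrist');cv2.imwrite('pics/w4.png',p[:,:,::-1])
p,d=robot.read_camera('scene');cv2.imwrite(f'pics/s6.png',cv2.resize(p[150:330,200:380,::-1],None,fx=3,fy=3))
for o in robot.tip_of('scene','marked_wing')[:2]:
    p=ray('scene',*o['at'],.087);v=p[:2]-[.517,.129];print(o['at'],o['conf'],p,np.rad2deg(np.arctan2(v[1],v[0])),np.hypot(*v))
for o in robot.tip_of('wrist','marked_wing')[:2]:
    p=wray(*o['at'],.087,s);v=p[:2]-[.517,.129];print(o['at'],o['conf'],p,np.rad2deg(np.arctan2(v[1],v[0])),np.hypot(*v))
E
```

```text
t: 13.65
tool_pos: [0.476, 0.1319, 0.078]
orientation: [-1.097, -2.944, 0.0]
force: [-1.3, 0.3, -0.2]
opening: 0.0002
now t 13.65 psi 139.1 r,d 0.0321 0.0253 z 0.078 F [-1.3  0.3 -0.2]
[0.001 0.016] -0.156 132.1
[0.005 0.032] -0.311 125.1
[0.011 0.048] -0.467 118.1
[0.018 0.063] -0.622 111.1
[0.028 0.076] -0.778 104.1
[231.0, 250.3] 0.81 [0.48997415 0.1592697  0.087     ] 131.75960072672072 0.040578947926315584
[277.1, 316.1] 0.8 [0.48754481 0.14854558 0.087     ] 146.432949924198 0.03535022000403497
```

View pics/s6.png

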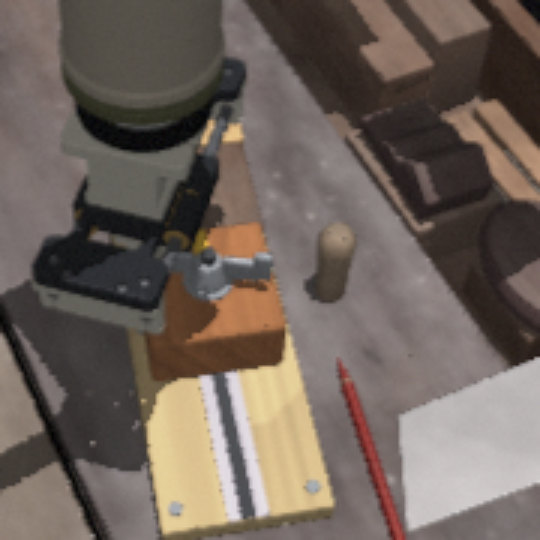

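View pics/w4.png

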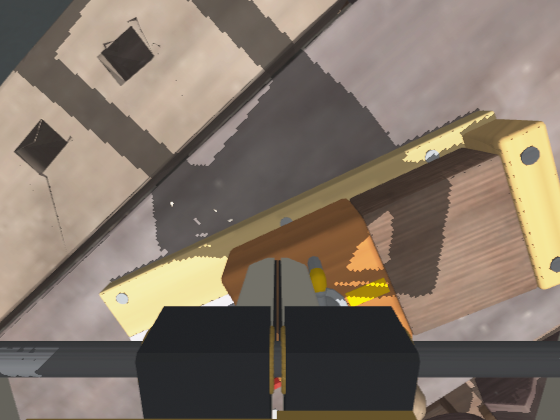

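```bash
python3 -m handwheel '0.001 0.016 0 0 0 -0.156;0.005 0.032 0 0 0 -0.311;0.011 0.048 0 0 0 -0.467;0.018 0.063 0 0 0 -0.622;0.028 0.076 0 0 0 -0.778';python3 piv.py 3 5 0.0255
```

```text
t: 14.35
tool_pos: [0.4845, 0.1543, 0.0777]
orientation: [-1.925, -2.482, 0.0]
force: [-1.5, 0.4, 0.0]
opening: 0.0003
now t 14.35 psi 104.4 r,d 0.0316 0.0252 z 0.0777 F [-1.5  0.4  0. ]
[0.003 0.007] -0.067 101.4
[0.008 0.012] -0.133 98.4
[0.013 0.017] -0.2 95.4
[0.018 0.022] -0.267 92.4
[0.024 0.027] -0.333 89.4
```

```bash
python3 -m handwheel '0.004 0.007 0 0 0 -0.067;0.008 0.012 0 0 0 -0.133;0.013 0.017 0 0 0 -0.2;0.018 0.022 0 0 0 -0.267;0.024 0.027 0 0 0 -0.333';python3 piv.py 2 5 0.0255;python3 - <<'E'
from h import *
import cv2
s=robot.read_state()
p,d=robot.read_camera('scene');cv2.imwrite(f'pics/s7.png',cv2.resize(p[150:330,200:380,::-1],None,fx=3,fy=3))
E
```

```text
t: 14.85
tool_pos: [0.4918, 0.1621, 0.0777]
orientation: [-2.23, -2.213, 0.001]
force: [-0.3, 0.2, 0.8]
opening: 0.0007
now t 14.85 psi 89.6 r,d 0.032 0.0252 z 0.0777 F [-0.3  0.2  0.8]
[0.003 0.003] -0.044 87.6
[0.007 0.006] -0.089 85.6
[0.011 0.008] -0.133 83.6
[0.015 0.011] -0.178 81.6
[0.019 0.013] -0.222 79.6
```

View pics/s7.png

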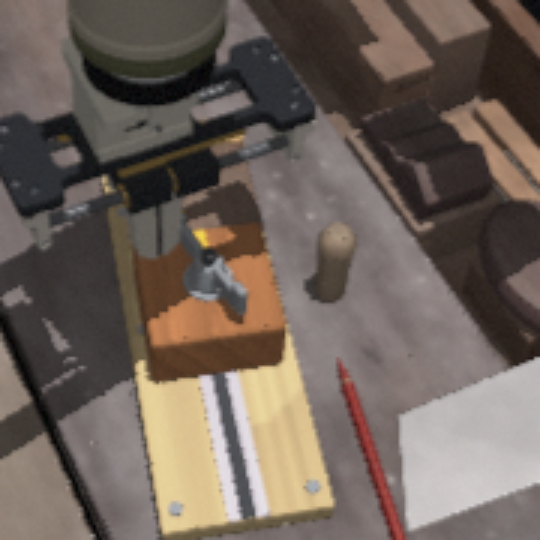

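```bash
python3 -m handwheel '0.003 0.003 0 0 0 -0.044;0.007 0.006 0 0 0 -0.089;0.011 0.008 0 0 0 -0.133;0.015 0.011 0 0 0 -0.178;0.019 0.013 0 0 0 -0.222';python3 piv.py 1.5 5 0.0255
```

```text
t: 15.4
tool_pos: [0.4974, 0.1661, 0.0776]
orientation: [-2.413, -2.012, 0.001]
force: [-0.6, 0.1, -0.1]
opening: 0.0005
now t 15.4 psi 79.6 r,d 0.032 0.0255 z 0.0776 F [-0.6  0.1 -0.1]
[0.003 0.002] -0.033 78.1
[0.006 0.003] -0.067 76.6
[0.01  0.005] -0.1 75.1
[0.013 0.006] -0.133 73.6
[0.016 0.007] -0.167 72.1
```

```bash
python3 -m handwheel '0.003 0.002 0 0 0 -0.033;0.006 0.003 0 0 0 -0.067;0.006 0.003 0 0 0 -0.067';python3 -m handwheel '0.004 0.002 0 0 0 -0.033;0.007 0.003 0 0 0 -0.067;0.007 0.003 0 0 0 -0.067';python3 piv.py 1.5 5 0.0255;python3 - <<'E'
from h import *
import cv2
p,d=robot.read_camera('scene');cv2.imwrite(f'pics/s8.png',cv2.resize(p[150:330,200:380,::-1],None,fx=3,fy=3))
E
```

```text
t: 15.7
tool_pos: [0.4994, 0.1672, 0.0777]
orientation: [-2.467, -1.945, -0.0]
force: [-0.0, -0.0, -0.5]
opening: 0.0007
t: 16.0
tool_pos: [0.5015, 0.1682, 0.0776]
orientation: [-2.519, -1.878, -0.0]
force: [0.3, 0.0, 0.2]
opening: 0.0007
now t 16.0 psi 73.4 r,d 0.0323 0.0256 z 0.0776 F [0.3 0.  0.2]
[0.003 0.   ] -0.033 71.9
[0.007 0.002] -0.067 70.4
[0.01  0.003] -0.1 68.9
[0.013 0.004] -0.133 67.4
[0.017 0.005] -0.167 65.9
```

View pics/s8.png

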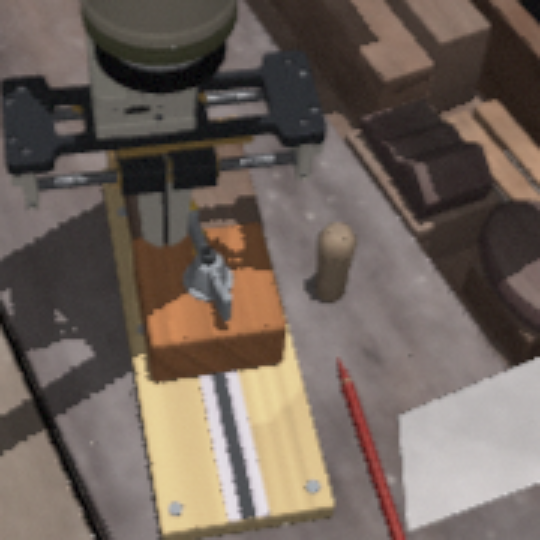

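```bash
python3 -m handwheel '0.003 0.001 0 0 0 -0.033;0.007 0.002 0 0 0 -0.067;0.007 0.002 0 0 0 -0.067';python3 -m handwheel '0.004 0.001 0 0 0 -0.033;0.007 0.002 0 0 0 -0.067;0.007 0.002 0 0 0 -0.067';python3 piv.py 1.5 5 0.0255
```

```text
t: 16.35
tool_pos: [0.5037, 0.1689, 0.0776]
orientation: [-2.568, -1.81, -0.0]
force: [0.1, 0.4, -0.5]
opening: 0.0006
t: 16.65
tool_pos: [0.5058, 0.1694, 0.0777]
orientation: [2.614, 1.742, 0.0]
force: [0.3, -0.1, 0.0]
opening: 0.0004
now t 16.65 psi 67.4 r,d 0.0322 0.0254 z 0.0777 F [ 0.3 -0.1  0. ]
[0.003 0.001] -0.033 65.9
[0.006 0.001] -0.067 64.4
[0.01  0.002] -0.1 62.9
[0.013 0.003] -0.133 61.4
[0.017 0.003] -0.167 59.9
```

Run:
```python
from h import *
import cv2
p,d=robot.read_camera('scene');cv2.imwrite(f'pics/s9.png',cv2.resize(p[200:280,230:310,::-1],None,fx=6,fy=6,interpolation=cv2.INTER_CUBIC))
```

```text
(no output)
```

View pics/s9.png

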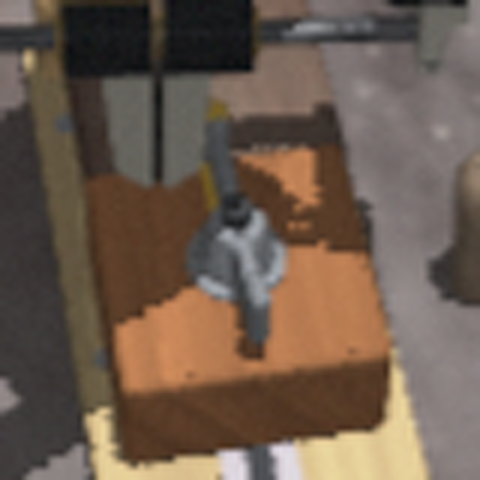

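Run:
```python
from h import *
f=lambda x,y,z:ray('scene',200+y/6-.4,230+x/6-.4,z)[:2]
a=f(217,105,.1);b=f(252,270,.1) ;print(a,b)
n=np.array([.517,.129])
for z in(.09,.1):
  a=f(218,105,z);v=a-n;print(a,np.rad2deg(np.arctan2(v[1],v[0])),np.hypot(*v))
# predicted pixels for wing ends at angles
for th in (90,85,80,75.25,70):
  e=np.array([np.cos(np.deg2rad(th)),np.sin(np.deg2rad(th))])
  for sgn in(1,-1):
    q=proj('scene',[*(n+sgn*.04*e),.1]);print(th,sgn,((q-[230,200])*6).round(0),end=' ')
  print()
```

```text
[0.52807196 0.16907   ] [0.50977865 0.10372268]
[0.53189777 0.17628681] 72.51290395661485 0.04957807839936915
[0.52837311 0.16893211] 74.10245815592837 0.04152013022586629
90 1 [184. 114.] 90 -1 [291. 295.] 
85 1 [194. 110.] 85 -1 [280. 298.] 
80 1 [204. 108.] 80 -1 [270. 301.] 
75.25 1 [214. 106.] 75.25 -1 [260. 303.] 
70 1 [225. 105.] 70 -1 [248. 304.]
```

```bash
python3 -m handwheel '0.003 0.001 0 0 0 -0.02;0.003 0.001 0 0 0 -0.02';python3 -m handwheel '0.003 0 0 0 0 -0.02;0.003 0 0 0 0 -0.02'; python3 -m handwheel '0.003 0 0 0 0 -0.02;0.003 0 0 0 0 -0.02'; python3 piv.py 1 1
```

```text
t: 16.9
tool_pos: [0.5064, 0.1696, 0.0776]
orientation: [-2.627, -1.722, 0.001]
force: [-1.4, -0.1, 0.1]
opening: 0.0004
t: 17.1
tool_pos: [0.5067, 0.1698, 0.0775]
orientation: [-2.64, -1.701, 0.002]
force: [-5.6, 0.8, 2.1]
opening: 0.0003
t: 17.3
tool_pos: [0.5069, 0.17, 0.0774]
orientation: [-2.653, -1.68, 0.004]
force: [-7.7, 1.6, 5.1]
opening: 0.0007
now t 17.3 psi 64.7 r,d 0.032 0.026 z 0.0774 F [-7.7  1.6  5.1]
[0.002 0.001] -0.022 63.7
```

```bash
python3 -m handwheel '-0.02 0.003 0 0 0 0;-0.04 0.008 0.02 0 0 0;-0.04 0.008 0.15 0 0 0;-0.05 0.008 0.3 0 0 0;-0.1 -0.1 0.35 0 0 0'; python3 -m handwheel '-0.1 -0.15 0 0 0 0;-0.15 -0.3 0 0 0 0;-0.15 -0.45 0 0 0 0;-0.15 -0.6 0 0 0 0;-0.15 -0.75 0 0 0 0';python3 - <<'E'
from h import *
import cv2
p,d=robot.read_camera('top');cv2.imwrite('pics/t9.png',cv2.resize(p[180:290,215:365,::-1],None,fx=5,fy=5,interpolation=cv2.INTER_CUBIC))
p,d=robot.read_camera('scene');cv2.imwrite('pics/s10.png',cv2.resize(p[180:335,220:350,::-1],None,fx=3.8,fy=3.8,interpolation=cv2.INTER_CUBIC))
for c in('top','scene'):
  for k,z in dict(nut_top=.096,marked_wing=.087,stop_front=.04,block=.018,handle=0,pencil=0,tin_dish=0).items():
    for o in robot.tip_of(c,k)[:1]: print(c,k,round(o['conf'],2),ray(c,*o['at'],z).round(4))
E
```

```text
t: 17.8
tool_pos: [0.4812, 0.142, 0.1887]
orientation: [2.649, 1.684, 0.014]
force: [0.6, -1.6, 0.6]
opening: 0.0001
t: 18.3
tool_pos: [0.4331, -0.0871, 0.1836]
orientation: [2.652, 1.681, 0.002]
force: [1.6, 0.4, 1.0]
opening: 0.0005
top nut_top 0.58 [0.5113 0.1267 0.096 ]
top stop_front 0.57 [0.5372 0.1662 0.04  ]
top block 0.68 [0.5381 0.2103 0.018 ]
top handle 0.43 [0.6177 0.1295 0.    ]
top pencil 0.69 [0.5713 0.0084 0.    ]
top tin_dish 0.74 [0.6182 0.4431 0.    ]
scene pencil 0.49 [0.5751 0.0134 0.    ]
```

View pics/t9.png

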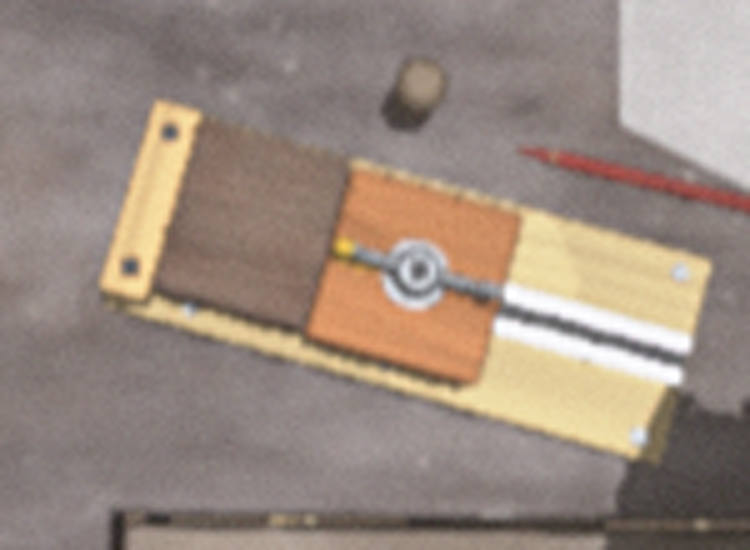

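View pics/s10.png

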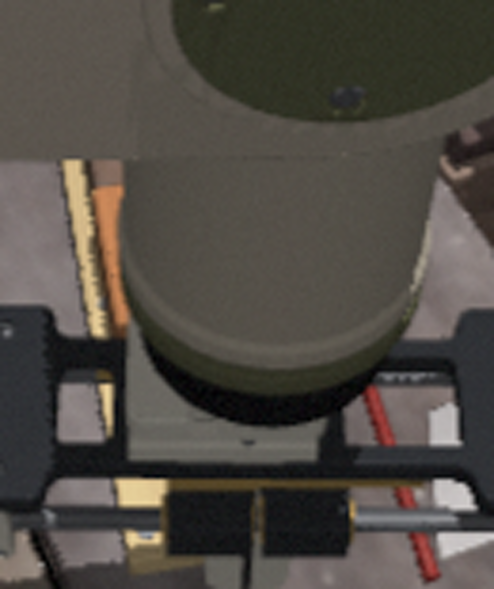

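```bash
python3 -m handwheel '0 0 0 0 0 0;0 0 0 0 0 0'; python3 -c "
from plant import robot
print(robot.close_job())"
```

```text
t: 19.3
tool_pos: [0.4333, -0.0853, 0.1826]
orientation: [-2.653, -1.682, -0.0]
force: [0.4, 0.2, 0.9]
opening: 0.0003
the job is handed in; nothing more can be done
None
```

The job is handed in at t ≈ 19.3 s. The stop is home, the block is snug and the wing nut is seated. No verdict came back.

- **Stop:** I pushed it about 45 mm with the shut fingers. The wrist force then rose to about 26 N with no further movement, which shows the block tight against the fence.
- **Wing nut:** Two fingertip strokes of about 140° each, first on the plain wing and then on the marked one, at 2 N or less. It came up against its seat at about 9 N, and I backed off there.
- **Last top picture:** There is no gap at either end of the block. The yellow-dabbed wing points at the block, within about 2° of the track line. The handle, pencil and dish appear unmoved, and the gripper is clear of everything.
- **Checks that failed or disagreed:**
  - After the retreat the arm hid the jig from the scene camera, so the final check rests on the top camera and the contact forces.
  - In that last top picture the network did not report the marked wing, so I judged its angle by eye.
  - The network's block and handle positions also differed from its starting figures, the block by about 11 mm towards the fence, as expected. The handle differed by about 18 mm, which I put down to network error because it sits in the same place in both pictures.

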